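# Close up a row of wine crates on the cellar counter

### The arm

A 7-joint arm with a two-finger parallel gripper is mounted at the origin on the work surface. World frame = base frame: x ahead of the robot, y to its left, z up, the work surface at z = 0. Lengths are in m, angles in rad, forces in N, time in s.
With the tool pointing down it reaches from about 0.425 to 0.925 m from the base axis. Payload 6.8 kg.
Tool frame: the origin (TCP) lies on the front face of the gripper's body, between the roots of the fingers; the fingertips stand 80 mm ahead of it and the grasp point (between the pads) lies 61 mm ahead of it (manip.tip_reach is the distance from the TCP to the fingertips, in m); z points along the fingers, y is the line along which they close (so a half turn about z gives the same grasp; the last joint's range is limited). The gripper opens to 88 mm and grips with 3 to 60 N. Pads are 20 mm wide; open, the fingers measure 115 mm over their backs; the gripper's body (75 mm by 178 mm) begins 61 mm behind the grasp point.
Start: joints at [1.197, 0.477, 0.022, 1.555, -0.011, 1.109, -0.083], TCP at [0.177, -0.651, 0.303] pointing down, gripper open.
Joint ranges: [-2.96, 2.96], [-0.34, 2.1], [-1.41, 1.46], [0.24, 2.44], [-1.37, 4.51], [0.17, 1.92], [-2.96, 2.96]. Speed limits (rad/s): [2.39, 2.39, 3.14, 3.14, 3.14, 3.14, 3.14].

### API

Orientations are given as a 3x3 rotation matrix whose columns are the frame's x, y, z axes.
In Python, from cell import manip, optics gives the robot as it stands.
- The arm moves only by the shell command python3 -m jog 'ROWS' [FORCE]. ROWS is JSON, a list of rows, each an object of numbers: "x", "y", "z": the shift along the tool's x, y, z in units of 30 mm (1.0 is 30 mm); "rx", "ry", "rz": the turn, a rotation vector about the tool's x, y, z in units of 6 degrees (1.0 is 6 degrees); "gripper": the opening, from 0 (shut) to 1 (fully open). A call has 1 to 12 rows; each row shifts and turns the commanded pose from where the row before left it, along the tool's axes as they then stand; what a row does not reach is not made up. A row lasts 1/12 s, in which the tool goes at most 41.7 mm and 7.16 degrees, less where a joint would pass 70% of its speed; a pose out of reach is approached as far as the arm can. A call is refused whole if a number of a shift passes 1 or a number of a turn 1, either way. A call with a gripper value outside its range is refused whole. The fingers move at their own pace and stop on an object; FORCE is the grip in N (left out, the last holds). Time passes only in rows, so rows that do not move let the fingers close. It gives the time, the measured TCP pose, the force, the opening and the grip force at its end, in the units of the state.
- manip.state(): the state, without advancing time (a new reading comes with each control period).
- optics.get_image(name): name is "side" or "top" or "wrist"; returns a dict with "color" (384x512x3 uint8, blue, green, red), "intrinsics" (3x3 intrinsics, pixels), "position" and "rotation" of the camera in the world. Camera axes: x right, y up, looking along -z (the intrinsics and any distortion apply to the point x, -y, -z); pixel columns grow to the right and rows downward; lengths in m; the calibration is good to about 2 mm. The wrist camera is an equidistant fisheye: a pixel r from the principal point sees the ray r / f radians off the axis. A picture is of the moment at which its call begins. There is no depth.
- manip.hand_in(): hands the job in; it is judged then, once.
The state is a dict: "clock": time; "joint_pos": joint angles; "dq": joint speeds; "joint_efforts": joint torques, N m; "eef_pos": TCP position; "tcp_rot": TCP orientation; "contact_force": force on the tool from outside, world axes, zero at the start; "moment": the same for the moment, N m; "grip_width": opening from 0.0 (shut) to 1.0 (fully open); "finger_force": force on a finger pad.
Only numpy, scipy, OpenCV 4.12 (cv2) and the standard library are available. Lean on these libraries where they do the work, as an engineer would, in place of code of your own. Each camera call takes 0.05 s, during which the arm holds its last target. There are 200 camera calls.

### The job

Close up the row on the counter: push the tall pine crate sideways until it stands close up against the side of the red box, and push it back until its far end meets the wooden rail behind, square with it. It is full, heavy and narrow, so push it low near its base: it must slide upright on the counter, never tipping or being lifted. Leave the red box, the low case and everything else where they stand.

Things in the scene. Friction and masses are not known exactly. Their poses are not given: they have to be found in the camera images.
- crate: Upright closed pine crate, black straps, burnt grape emblem, 1.8 to 2.5 kg; sliding takes 9 to 17 N. 220 mm long (x), 100 wide (y), 260 tall, flat sides down to the counter. Origin: centre of its underside. Pushed sideways (along y) higher than about 75 mm it tips. Starts up to 0.15 rad askew, its far end 20 to 40 mm short of the rail, up to 30 mm either side of the rail's middle.
- rail: Wooden rail fixed behind the row, 32 mm high, 740 long, 22 thick. Its origin is NOT on the rail but at counter level 110 mm in front of the rail's front face, middle of its length: the crate's far end meets the rail when the crate's origin has x = 0 in this frame. x points towards the rail and away from the robot, y runs along the rail. Turned up to 0.06 rad.
- red_box: Red presentation box, 218 mm long (x), 100 wide (y), 175 tall, loose, 1.8 kg; origin: centre of its underside. Stands in the row, back to the rail and square to it, 300 mm to the left or to the right of the rail's middle; the low case is on the other side. The crate touches its side when their origins are 100 mm apart along the row. Not to be moved.
- low_case: Low closed pine case with two dark red bands, 218 mm long (x), 100 wide (y), 85 tall, loose, 1.4 kg; origin: centre of its underside. Stands in the row, back to the rail, 300 mm from the rail's middle, on the side away from the red box. Not to be moved.
- wine_bottle: Bystander: standing full wine bottle, 74 mm across, 300 mm tall, origin at the centre of its underside, beyond the row's +y end.
- half_bottle: Bystander: standing full half bottle, 62 mm across, 235 mm tall, origin at the centre of its underside, beyond the row's -y end.
- candle: Bystander: candle in a glass, 76 mm across, 70 mm tall, origin at the centre of its underside.
- glass: Bystander: tasting glass on a stem, 68 mm across, 160 mm tall, origin at the centre of its foot.
- corkscrew: Bystander: folded corkscrew lying flat, about 140 mm long (its x), 30 mm wide, 14 mm high, origin under the middle of its handle.

How it is judged:
By the outcome, as a careful person would: the job done as asked, in the order asked, and still so for the second after the job is handed in, with the robot touching nothing.
It also fails if it takes over 72 s, if anything falls off the work surface, if the arm or the gripper's body presses on something with over 40 N, if the wrist force passes 120 N, or if a joint passes its speed limit or range.

## Working session

There is one attempt and no reset: what is moved stays moved. The work goes in short steps, Python scripts to look and compute and a shell command to move; the robot and the scene stay as the last step left them, time stands still between calls to the robot, and variables do not carry over. Pictures are saved under pics/ and viewed, at most 10 in all, crops included, and the job is handed in when it is done.

```bash
mkdir -p pics; ls; python3 - <<'E'
from cell import manip, optics
import cv2, numpy as np
for n in("side","top"):
    r=optics.get_image(n); cv2.imwrite(f"pics/{n}0.png",r["color"]); 
    print(n,r["intrinsics"].tolist() if hasattr(r["intrinsics"],'tolist') else r["intrinsics"],np.round(r["position"],4),np.round(r["rotation"],4).tolist(),[k for k in r])
a=cv2.imread("pics/side0.png");b=cv2.imread("pics/top0.png")
s=manip.state();print(s["clock"],s["eef_pos"],np.round(s["tcp_rot"],3).tolist(),s["contact_force"])
E
```

```text
pics
side [[487.682569657148, 0.0, 260.13346015151393], [0.0, 487.682569657148, 190.49768579001585], [0.0, 0.0, 1.0]] [ 1.3192 -0.6676  1.1533] [[0.6572, -0.5238, 0.5419], [0.7536, 0.465, -0.4646], [-0.0086, 0.7137, 0.7004]] ['color', 'intrinsics', 'position', 'rotation']
top [[471.7326777445769, 0.0, 254.0934715060428], [0.0, 471.7326777445769, 190.7216128555649], [0.0, 0.0, 1.0]] [0.2897 0.0458 1.4856] [[-0.0248, 0.9921, -0.1229], [-0.9997, -0.0242, 0.0068], [0.0038, 0.1231, 0.9924]] ['color', 'intrinsics', 'position', 'rotation']
0.1 [ 0.17720138 -0.65091387  0.30183337] [[0.965, 0.263, -0.001], [0.263, -0.965, 0.001], [-0.0, -0.002, -1.0]] [ 0.15362444  0.04004061 -0.15103235]
```

View pics/side0.png

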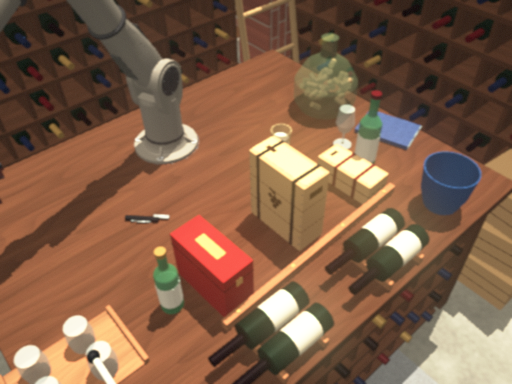

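View pics/top0.png

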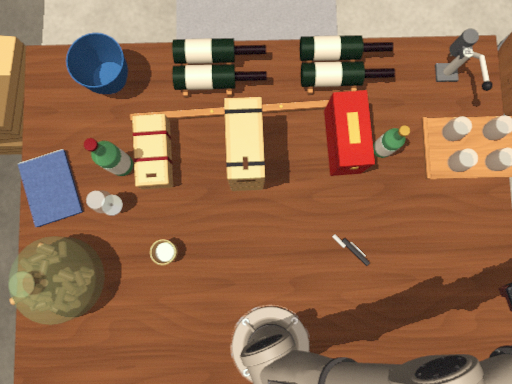

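The side view shows the crate near (290,190), the red box at (212,262) and the low case at (352,172). In the top view the crate is at (245,140), the red box at (348,133), the low case at (152,150) and the rail runs from (132,115) to (328,104). The red box is on the -y side, so the crate goes towards -y. I'll measure with masks.

```bash
cat > h.py <<'E'
import numpy as np, cv2
from cell import manip, optics
def ray(r,u,v):
    K=np.array(r["intrinsics"]);d=np.array([(u-K[0,2])/K[0,0],-(v-K[1,2])/K[1,1],-1.])
    return np.array(r["position"]),np.array(r["rotation"])@d
def onz(r,p,z):
    o,d=ray(r,*p);return (o+d*(z-o[2])/d[2])
def proj(r,P):
    K=np.array(r["intrinsics"]);c=np.array(r["rotation"]).T@(np.array(P)-np.array(r["position"]))
    return K[0,0]*c[0]/-c[2]+K[0,2],K[1,1]*-c[1]/-c[2]+K[1,2]
def red(r):
    h=cv2.cvtColor(r["color"],cv2.COLOR_BGR2HSV)
    return (((h[...,0]<6)|(h[...,0]>174))&(h[...,1]>200)&(h[...,2]>90)).astype(np.uint8)
E
python3 - <<'E'
from h import *
r=optics.get_image("top")
c=r["color"][80:210,120:385];cv2.imwrite("pics/topc.png",cv2.resize(c,None,fx=3,fy=3,interpolation=cv2.INTER_CUBIC))
h=cv2.cvtColor(r["color"],cv2.COLOR_BGR2HSV)
for p in [(245,115),(245,183),(180,112),(290,106),(152,160),(340,120),(340,172),(370,140),(100,300)]: print(p,h[p[1],p[0]],r["color"][p[1],p[0]])
s=optics.get_image("side");c=s["color"][120:330,160:400];cv2.imwrite("pics/sidec.png",cv2.resize(c,None,fx=2.8,fy=2.8,interpolation=cv2.INTER_CUBIC))
E
```

```text
(245, 115) [ 23  84 252] [169 234 252]
(245, 183) [ 16 141 130] [ 58  96 130]
(180, 112) [ 14 146 229] [ 98 160 229]
(290, 106) [ 15 150 231] [ 95 161 231]
(152, 160) [  9 134 196] [ 93 125 196]
(340, 120) [  1 199 229] [ 50  56 229]
(340, 172) [  0 211 104] [ 18  18 104]
(370, 140) [  2 208 231] [ 43  57 231]
(100, 300) [ 10 155  87] [34 52 87]
```

View pics/topc.png

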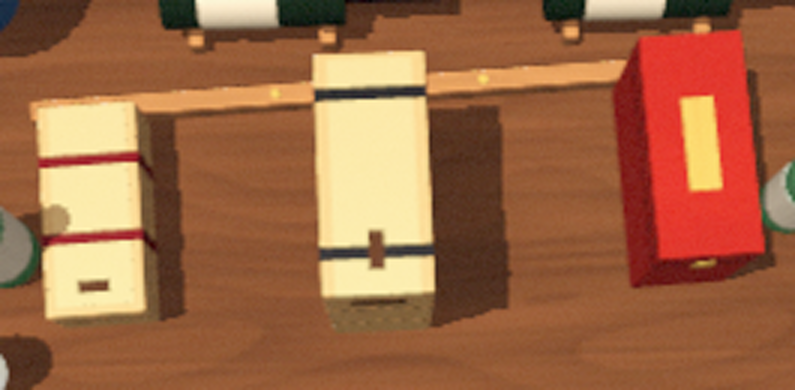

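View pics/sidec.png

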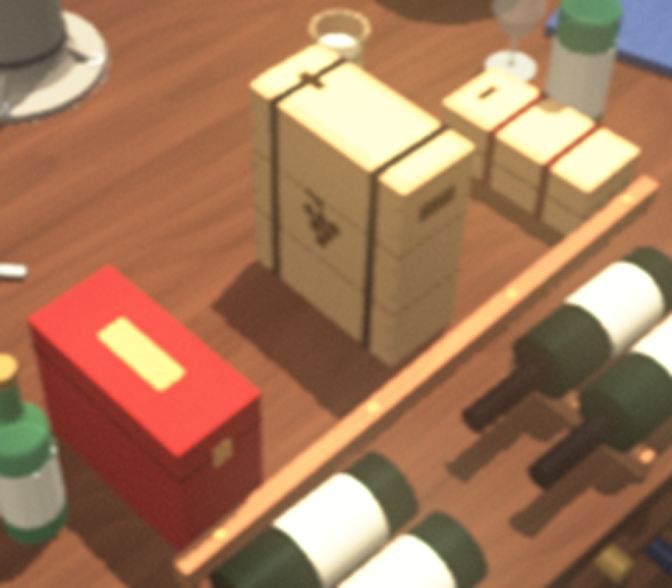

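```bash
cat >> h.py <<'E'
def face(r,m,box,z):
    x0,y0,x1,y1=box;k=np.zeros(m.shape,np.uint8);k[y0:y1,x0:x1]=m[y0:y1,x0:x1]
    k=cv2.morphologyEx(k,cv2.MORPH_CLOSE,np.ones((9,9)));k=cv2.morphologyEx(k,cv2.MORPH_OPEN,np.ones((3,3)))
    c=max(cv2.findContours(k,cv2.RETR_EXTERNAL,cv2.CHAIN_APPROX_NONE)[0],key=cv2.contourArea)[:,0]
    P=np.array([onz(r,p,z)[:2] for p in c.astype(float)])
    (cx,cy),(w,h),a=cv2.minAreaRect((P*1000).astype(np.float32))
    if w<h: w,h,a=h,w,a+90
    a=(a+90)%180-90
    return np.round([cx,cy,w,h,a],1)   # mm, long axis angle deg
def masks(r,side):
    h=cv2.cvtColor(r["color"],cv2.COLOR_BGR2HSV);H,S,V=h[...,0],h[...,1],h[...,2]
    b=cv2.GaussianBlur(V,(3,3),0)
    rd=((H<7)|(H>174))&(S>170)&(V>(175 if not side else 205))
    pn=(H>15)&(H<32)&(S<(125 if not side else 135))&(V>(225 if not side else 205))
    return rd.astype(np.uint8),pn.astype(np.uint8)
E
python3 - <<'E'
from h import *
t=optics.get_image("top");s=optics.get_image("side")
rt,pt=masks(t,0);rs,ps=masks(s,1)
v=np.hstack([np.vstack([rt,pt]),np.vstack([rs,ps])])*255
cv2.imwrite("pics/m.png",cv2.resize(v,(780,585)))
for n,r,m,b,z in [("crateT",t,pt,(215,85,270,190),.26),("redT",t,rt,(322,85,378,180),.175),("caseT",t,pt,(130,112,172,190),.085),
 ("crateS",s,ps,(245,130,332,195),.26),("redS",s,rs,(165,210,256,290),.175),("caseS",s,ps,(315,140,392,205),.085)]:
    for dz in (-.01,0,.01): print(n,dz,face(r,m,b,z+dz))
# rail
h=cv2.cvtColor(t["color"],cv2.COLOR_BGR2HSV)
for r,cols,rows in((t,(list(range(170,222,3))+list(range(266,322,3))),(98,122)),):
    h=cv2.cvtColor(r["color"],cv2.COLOR_BGR2HSV);P=[]
    for u in cols:
        k=np.where((h[rows[0]:rows[1],u,2]>190)&(h[rows[0]:rows[1],u,0]<22))[0]+rows[0]
        if len(k): P.append((u,k.min(),k.max()))
    print(P[::5])
    for j,e in((1,-.5),(2,.5)):
        W=np.array([onz(r,(p[0],p[j]+e),.032)[:2] for p in P]);f=np.polyfit(W[:,1],W[:,0],1);print("rail line x=a*y+b",f, np.std(W[:,0]-np.polyval(f,W[:,1])))
for u,v in [(160+180/2.8,120+570/2.8),(160+655/2.8,120+183/2.8)]: print("rail end side",onz(s,(u,v),.032))
for u,v in [(120+30/3,80+105/3)]: print("rail end top",onz(t,(u,v),.032))
E
```

```text
crateT -0.01 [588.7  60.8 219.3  98.2   0.8]
crateT 0 [586.3  60.6 217.5  97.4   0.8]
crateT 0.01 [583.9  60.5 215.7  96.6   0.8]
redT -0.01 [ 629.9 -251.9  217.9  101.1    2.7]
redT 0 [ 627.3 -249.6  216.3  100.4    2.7]
redT 0.01 [ 624.7 -247.4  214.6   99.6    2.7]
caseT -0.01 [600.5 350.3 216.7  97.3   2.8]
caseT 0 [598.3 348.1 215.2  96.6   2.8]
caseT 0.01 [596.1 346.  213.7  95.9   2.8]
crateS -0.01 [573.5 107.2 241.1 183.7   1.7]
crateS 0 [581.8  98.7 238.4 181.7   1.7]
crateS 0.01 [590.   90.1 235.7 179.6   1.7]
redS -0.01 [ 623.7 -244.7  219.6  101.5    2.9]
redS 0 [ 630.8 -249.   217.4  100.4    2.9]
redS 0.01 [ 637.8 -253.3  215.1   99.4    2.9]
caseS -0.01 [616.5 340.5 269.3 245.7   9.2]
caseS 0 [623.  331.1 266.8 243.4   9.2]
caseS 0.01 [629.6 321.8 264.3 241.2   9.2]
[(170, np.int64(111), np.int64(116)), (185, np.int64(110), np.int64(115)), (200, np.int64(109), np.int64(114)), (215, np.int64(108), np.int64(113)), (272, np.int64(104), np.int64(109)), (287, np.int64(103), np.int64(108)), (302, np.int64(102), np.int64(107)), (317, np.int64(101), np.int64(106))]
rail line x=a*y+b [-0.04851102  0.74662261] 0.0009441992815962026
rail line x=a*y+b [-0.04820439  0.72569809] 0.0009353492414607412
rail end side [ 0.75858309 -0.31367008  0.032     ]
rail end side [0.72715422 0.42315861 0.032     ]
rail end top [0.72076131 0.42242289 0.032     ]
```

View pics/m.png

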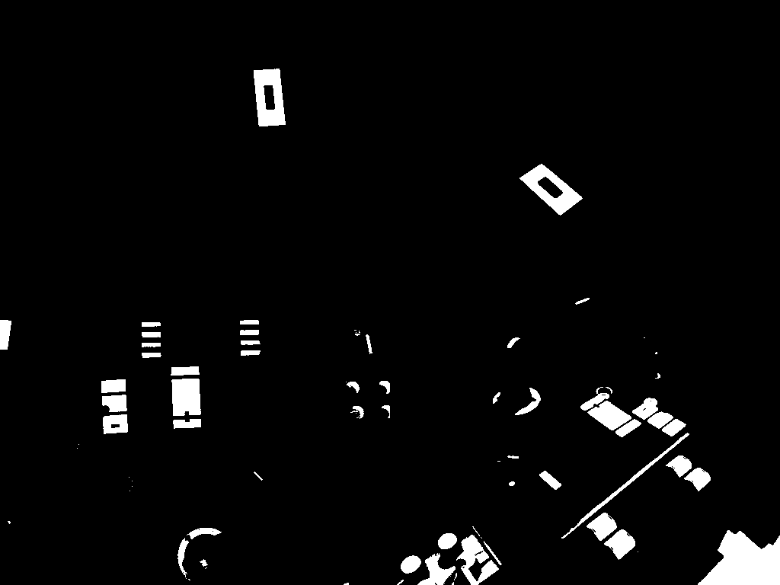

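```bash
cat >> h.py <<'E'
TH=.0483;R0=np.array([.6135,.0493]);c_,s_=np.cos(TH),np.sin(TH)
def w(xr,yr): return R0+xr*np.array([c_,s_])+yr*np.array([-s_,c_])
def delta(xr,yr,z):
    st=manip.state();p=np.array(st["eef_pos"]);R=np.array(st["tcp_rot"])
    d=R.T@(np.append(w(xr,yr),z)-p);q=p[:2]-R0
    print("t",round(st["clock"],2),"p",np.round(p,4),"rail",np.round([q@[c_,s_],q@[-s_,c_]],4),"shift units",np.round(d/.03,2),"F",np.round(st["contact_force"],1))
    print("x ax",np.round(R[:,0],3),"y ax",np.round(R[:,1],3),"z ax",np.round(R[:,2],3),"yaw y rel rail deg",round(np.degrees(np.arctan2(R[1,1],R[0,1])-TH),2),"q",np.round(st["joint_pos"],2))
E
python3 - <<'E'
from h import *
s=optics.get_image("side")
for u,v in [(252,85),(325,45),(473,148),(392,195)]: print(np.round(onz(s,(160+u/2.8,120+v/2.8),.26),4))
E
python3 -m jog '[{"z":-0.42,"rz":-1},{"z":-0.42,"rz":-1},{"z":-0.42,"rz":-1},{"z":-0.42,"rz":-1},{"z":-0.42,"rz":-1},{"z":-0.42,"rz":-1},{"z":-0.42,"rz":-1},{"z":-0.42,"rz":-1},{"z":-0.42,"rz":-1},{"z":-0.42,"rz":-1},{"z":-0.42,"rz":-1},{"z":-0.42,"rz":-1}]'
python3 -c "
from h import *
delta(-.0266,.141,.45)"
```

```text
[0.4855 0.0109 0.26  ]
[0.4865 0.1108 0.26  ]
[0.7004 0.1093 0.26  ]
[0.695  0.0051 0.26  ]
t 0.35 p [ 0.1773 -0.6512  0.3025] rail [-0.4695 -0.6787] shift units [ 20.31 -23.49  -4.91] F [-0.3 -0.3 -0.6]
x ax [ 0.965  0.263 -0.   ] y ax [ 0.263 -0.965 -0.   ] z ax [-0.  0. -1.] yaw y rel rail deg -77.54 q [ 1.2   0.48  0.02  1.56 -0.01  1.11 -0.08]$[0]: bad value
```

```bash
python3 -m jog '[{"x":0,"y":0,"z":-0.4,"rx":0,"ry":0,"rz":-1,"gripper":1}]'; python3 -m jog --help | head -20
```

```text
clock: 0.43
eef_pos: [0.1771, -0.6502, 0.3122]
tcp_rot: [[0.932, 0.362, -0.002], [0.362, -0.932, 0.004], [-0.0, -0.004, -1.0]]
contact_force: [-0.1, 0.1, -0.3]
grip_width: 1.0
finger_force: 0.0invalid input: not JSON, or not a number
```

```bash
python3 -m jog '[{"x":0,"y":0,"z":-0.4,"rx":0,"ry":0,"rz":-1,"gripper":1},{"x":0,"y":0,"z":-0.4,"rx":0,"ry":0,"rz":-1,"gripper":1},{"x":0,"y":0,"z":-0.4,"rx":0,"ry":0,"rz":-1,"gripper":1},{"x":0,"y":0,"z":-0.4,"rx":0,"ry":0,"rz":-1,"gripper":1},{"x":0,"y":0,"z":-0.4,"rx":0,"ry":0,"rz":-1,"gripper":1},{"x":0,"y":0,"z":-0.4,"rx":0,"ry":0,"rz":-1,"gripper":1},{"x":0,"y":0,"z":-0.4,"rx":0,"ry":0,"rz":-1,"gripper":1},{"x":0,"y":0,"z":-0.4,"rx":0,"ry":0,"rz":-1,"gripper":1},{"x":0,"y":0,"z":-0.4,"rx":0,"ry":0,"rz":-1,"gripper":1},{"x":0,"y":0,"z":-0.4,"rx":0,"ry":0,"rz":-1,"gripper":1},{"x":0,"y":0,"z":-0.4,"rx":0,"ry":0,"rz":-1,"gripper":1},{"x":0,"y":0,"z":-0.4,"rx":0,"ry":0,"rz":-1,"gripper":1}]' >/dev/null
python3 -c "
from h import *
delta(-.0266,.141,.45)"
```

```text
t 1.43 p [ 0.1772 -0.6512  0.4592] rail [-0.4696 -0.6786] shift units [27.13 15.12  0.31] F [-0.   0.1  0.1]
x ax [-0.061  0.998  0.   ] y ax [ 0.998  0.061 -0.   ] z ax [-0.  0. -1.] yaw y rel rail deg 0.75 q [ 1.37  0.4  -0.24  1.33  0.09  1.43  1.2 ]
```

```bash
python3 -m jog '[{"x":0.9,"y":0.8,"z":0,"rx":0,"ry":0,"rz":0.12,"gripper":1},{"x":0.9,"y":0.8,"z":0,"rx":0,"ry":0,"rz":0,"gripper":1},{"x":0.9,"y":0.8,"z":0,"rx":0,"ry":0,"rz":0,"gripper":1},{"x":0.9,"y":0.8,"z":0,"rx":0,"ry":0,"rz":0,"gripper":1},{"x":0.9,"y":0.8,"z":0,"rx":0,"ry":0,"rz":0,"gripper":1},{"x":0.9,"y":0.8,"z":0,"rx":0,"ry":0,"rz":0,"gripper":1},{"x":0.9,"y":0.8,"z":0,"rx":0,"ry":0,"rz":0,"gripper":1},{"x":0.9,"y":0.8,"z":0,"rx":0,"ry":0,"rz":0,"gripper":1},{"x":0.9,"y":0.8,"z":0,"rx":0,"ry":0,"rz":0,"gripper":1},{"x":0.9,"y":0.8,"z":0,"rx":0,"ry":0,"rz":0,"gripper":1},{"x":0.9,"y":0.8,"z":0,"rx":0,"ry":0,"rz":0,"gripper":1},{"x":0.9,"y":0.8,"z":0,"rx":0,"ry":0,"rz":0,"gripper":1}]' >/dev/null
python3 -m jog '[{"x":1,"y":0.4,"z":0,"rx":0,"ry":0,"rz":0,"gripper":1},{"x":1,"y":0.4,"z":0,"rx":0,"ry":0,"rz":0,"gripper":1},{"x":1,"y":0.4,"z":0,"rx":0,"ry":0,"rz":0,"gripper":1},{"x":1,"y":0.4,"z":0,"rx":0,"ry":0,"rz":0,"gripper":1},{"x":1,"y":0.4,"z":0,"rx":0,"ry":0,"rz":0,"gripper":1},{"x":1,"y":0.4,"z":0,"rx":0,"ry":0,"rz":0,"gripper":1},{"x":1,"y":0.4,"z":0,"rx":0,"ry":0,"rz":0,"gripper":1},{"x":1,"y":0.4,"z":0,"rx":0,"ry":0,"rz":0,"gripper":1},{"x":1,"y":0.4,"z":0,"rx":0,"ry":0,"rz":0,"gripper":1},{"x":1,"y":0.4,"z":0,"rx":0,"ry":0,"rz":0,"gripper":1},{"x":1,"y":0.4,"z":0,"rx":0,"ry":0,"rz":0,"gripper":1},{"x":1,"y":0.4,"z":0,"rx":0,"ry":0,"rz":0,"gripper":1}]' >/dev/null
python3 -c "
from h import *
delta(-.0266,.141,.45)"
```

```text
t 3.43 p [0.5789 0.0525 0.4588] rail [-0.0345  0.0049] shift units [4.54 0.24 0.29] F [ 0.5  0.7 -0.3]
x ax [-0.043  0.999 -0.   ] y ax [0.999 0.043 0.   ] z ax [ 0. -0. -1.] yaw y rel rail deg -0.29 q [ 0.36  0.29 -0.71  1.53  0.19  1.39 -0.32]
```

```bash
python3 -m jog '[{"x":0.9,"y":0.05,"z":0,"rx":0,"ry":0,"rz":-0.05,"gripper":1},{"x":0.9,"y":0.05,"z":0,"rx":0,"ry":0,"rz":0,"gripper":1},{"x":0.9,"y":0.05,"z":0,"rx":0,"ry":0,"rz":0,"gripper":1},{"x":0.9,"y":0.05,"z":0,"rx":0,"ry":0,"rz":0,"gripper":1},{"x":0.9,"y":0.04,"z":0,"rx":0,"ry":0,"rz":0,"gripper":1},{"x":0,"y":0,"z":0,"rx":0,"ry":-1,"rz":0,"gripper":1},{"x":0,"y":0,"z":0,"rx":0,"ry":-1,"rz":0,"gripper":1},{"x":0,"y":0,"z":0,"rx":0,"ry":-1,"rz":0,"gripper":1},{"x":0,"y":0,"z":0,"rx":0,"ry":-1,"rz":0,"gripper":1},{"x":0,"y":0,"z":0,"rx":0,"ry":-1,"rz":0,"gripper":1}]' >/dev/null
python3 -c "
from h import *
delta(-.0266,.15,.25)
delta(-.0266,.146,.095)"
```

```text
t 4.27 p [0.5794 0.1867 0.4593] rail [-0.0274  0.1389] shift units [3.84 0.02 5.84] F [ 0.   0.4 -1. ]
x ax [-0.041  0.863 -0.504] y ax [0.999 0.049 0.002] z ax [ 0.026 -0.503 -0.864] yaw y rel rail deg 0.03 q [-0.15  0.43 -0.65  1.42  0.64  1.74 -0.76]
t 4.27 p [0.5794 0.1867 0.4593] rail [-0.0274  0.1389] shift units [6.330e+00 1.000e-02 1.037e+01] F [ 0.   0.4 -1. ]
x ax [-0.041  0.863 -0.504] y ax [0.999 0.049 0.002] z ax [ 0.026 -0.503 -0.864] yaw y rel rail deg 0.03 q [-0.15  0.43 -0.65  1.42  0.64  1.74 -0.76]
```

```bash
python3 -m jog '[{"x":0.53,"y":0,"z":0.86,"rx":0,"ry":0,"rz":0,"gripper":1},{"x":0.53,"y":0,"z":0.86,"rx":0,"ry":0,"rz":0,"gripper":1},{"x":0.53,"y":0,"z":0.86,"rx":0,"ry":0,"rz":0,"gripper":1},{"x":0.53,"y":0,"z":0.86,"rx":0,"ry":0,"rz":0,"gripper":1},{"x":0.53,"y":0,"z":0.86,"rx":0,"ry":0,"rz":0,"gripper":1},{"x":0.53,"y":0,"z":0.86,"rx":0,"ry":0,"rz":0,"gripper":1}]' >/dev/null
python3 - <<'E'
from h import *
delta(-.0266,.146,.095)
r=optics.get_image("side");cv2.imwrite("pics/s1.png",r["color"])
E
```

```text
t 4.77 p [0.579  0.1915 0.2756] rail [-0.0276  0.1437] shift units [3.08 0.03 5.17] F [ 0.2 -0.4 -0.2]
x ax [-0.042  0.865 -0.5  ] y ax [0.999 0.049 0.   ] z ax [ 0.025 -0.499 -0.866] yaw y rel rail deg 0.03 q [-0.17  0.58 -0.62  1.63  0.71  1.47 -0.96]
```

View pics/s1.png

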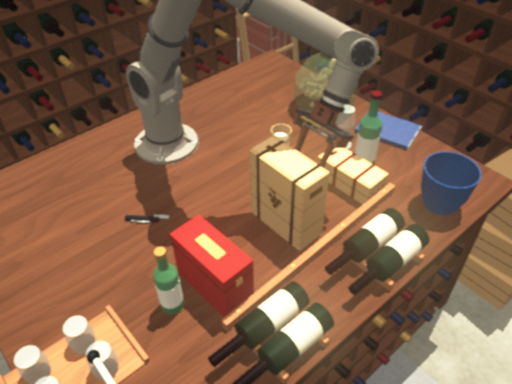

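The gripper is at (325,120), in the gap behind the crate and clear of the bottle at (368,135) and the glass. I'll go down to pushing height.

```bash
python3 -m jog '[{"x":0.51,"y":0,"z":0.86,"rx":0,"ry":0,"rz":0,"gripper":1},{"x":0.51,"y":0,"z":0.86,"rx":0,"ry":0,"rz":0,"gripper":1},{"x":0.51,"y":0,"z":0.86,"rx":0,"ry":0,"rz":0,"gripper":1},{"x":0.51,"y":0,"z":0.86,"rx":0,"ry":0,"rz":0,"gripper":1},{"x":0.51,"y":0,"z":0.86,"rx":0,"ry":0,"rz":0,"gripper":1},{"x":0.51,"y":0,"z":0.86,"rx":0,"ry":0,"rz":0,"gripper":1},{"x":0,"y":0,"z":0,"rx":0,"ry":0,"rz":0,"gripper":1}]' >/dev/null
python3 - <<'E'
from h import *
delta(-.0266,.10,.095)
E
```

```text
t 5.4 p [0.5771 0.1921 0.0925] rail [-0.0295  0.1444] shift units [-1.32  0.09  0.67] F [-0.4 -0.3  0.1]
x ax [-0.046  0.863 -0.503] y ax [ 0.999  0.049 -0.007] z ax [ 0.019 -0.503 -0.864] yaw y rel rail deg 0.03 q [-0.22  0.81 -0.55  1.72  0.85  1.25 -1.15]
```

```bash
python3 -m jog '[{"x":-0.27,"y":0.03,"z":0.18,"rx":0,"ry":0,"rz":0,"gripper":1},{"x":-0.29,"y":0.03,"z":0.167,"rx":0,"ry":0,"rz":0,"gripper":1},{"x":-0.29,"y":0.03,"z":0.167,"rx":0,"ry":0,"rz":0,"gripper":1},{"x":-0.087,"y":0,"z":0.05,"rx":0,"ry":0,"rz":0,"gripper":1},{"x":-0.087,"y":0,"z":0.05,"rx":0,"ry":0,"rz":0,"gripper":1},{"x":-0.087,"y":0,"z":0.05,"rx":0,"ry":0,"rz":0,"gripper":1},{"x":-0.087,"y":0,"z":0.05,"rx":0,"ry":0,"rz":0,"gripper":1},{"x":-0.087,"y":0,"z":0.05,"rx":0,"ry":0,"rz":0,"gripper":1}]'
python3 - <<'E'
from h import *
delta(-.0266,-.1,.094)
E
```

```text
clock: 6.07
eef_pos: [0.5843, 0.1544, 0.099]
tcp_rot: [[-0.042, 0.999, 0.029], [0.87, 0.051, -0.49], [-0.491, 0.004, -0.871]]
contact_force: [-3.6, 15.5, 5.5]
grip_width: 1.001
finger_force: 7.4
t 6.07 p [0.5843 0.1544 0.099 ] rail [-0.0241  0.1064] shift units [-5.91 -0.1   3.52] F [-3.6 15.5  5.5]
x ax [-0.042  0.87  -0.491] y ax [0.999 0.051 0.004] z ax [ 0.029 -0.49  -0.871] yaw y rel rail deg 0.16 q [-0.16  0.78 -0.55  1.75  0.87  1.21 -1.12]
```

```bash
python3 -m jog '[{"x":-0.23,"y":0,"z":0.133,"rx":0,"ry":0,"rz":0,"gripper":1},{"x":-0.23,"y":0,"z":0.133,"rx":0,"ry":0,"rz":0,"gripper":1},{"x":-0.23,"y":0,"z":0.133,"rx":0,"ry":0,"rz":0,"gripper":1},{"x":-0.23,"y":0,"z":0.133,"rx":0,"ry":0,"rz":0,"gripper":1},{"x":-0.23,"y":0,"z":0.133,"rx":0,"ry":0,"rz":0,"gripper":1},{"x":-0.23,"y":0,"z":0.133,"rx":0,"ry":0,"rz":0,"gripper":1}]'
python3 - <<'E'
from h import *
delta(-.0266,-.1,.094)
t=optics.get_image("top");rt,pt=masks(t,0);print(face(t,pt,(215,85,310,190),.26),face(t,rt,(322,85,378,180),.175))
E
```

```text
clock: 6.57
eef_pos: [0.5875, 0.1073, 0.099]
tcp_rot: [[-0.044, 0.999, 0.032], [0.87, 0.054, -0.489], [-0.49, 0.006, -0.872]]
contact_force: [-0.9, 15.4, 3.5]
grip_width: 0.999
finger_force: 7.3
t 6.57 p [0.5875 0.1073 0.099 ] rail [-0.0231  0.0591] shift units [-4.54 -0.15  2.75] F [-0.9 15.4  3.5]
x ax [-0.044  0.87  -0.49 ] y ax [0.999 0.054 0.006] z ax [ 0.032 -0.489 -0.872] yaw y rel rail deg 0.33 q [-0.1   0.75 -0.53  1.8   0.9   1.17 -1.08]
[613.5   9.5 173.3  97.5   3.1] [ 627.2 -249.5  216.4  100.6    2.7]
```

```bash
python3 -m jog '[{"x":-0.23,"y":0,"z":0.135,"rx":0,"ry":0,"rz":0.05,"gripper":1},{"x":-0.23,"y":0,"z":0.135,"rx":0,"ry":0,"rz":0,"gripper":1},{"x":-0.23,"y":0,"z":0.135,"rx":0,"ry":0,"rz":0,"gripper":1},{"x":-0.23,"y":0,"z":0.135,"rx":0,"ry":0,"rz":0,"gripper":1},{"x":-0.23,"y":0,"z":0.135,"rx":0,"ry":0,"rz":0,"gripper":1},{"x":-0.23,"y":0,"z":0.135,"rx":0,"ry":0,"rz":0,"gripper":1},{"x":-0.23,"y":0,"z":0.135,"rx":0,"ry":0,"rz":0,"gripper":1},{"x":-0.23,"y":0,"z":0.135,"rx":0,"ry":0,"rz":0,"gripper":1},{"x":-0.23,"y":0,"z":0.135,"rx":0,"ry":0,"rz":0,"gripper":1},{"x":-0.23,"y":0,"z":0.135,"rx":0,"ry":0,"rz":0,"gripper":1},{"x":-0.23,"y":0,"z":0.135,"rx":0,"ry":0,"rz":0,"gripper":1},{"x":-0.23,"y":0,"z":0.135,"rx":0,"ry":0,"rz":0,"gripper":1}]'
python3 - <<'E'
from h import *
delta(-.0266,-.1,.094)
t=optics.get_image("top");rt,pt=masks(t,0);print(face(t,pt,(215,85,322,190),.26),face(t,rt,(322,85,378,180),.175))
E
```

```text
clock: 7.62
eef_pos: [0.5928, 0.012, 0.0986]
tcp_rot: [[-0.039, 0.999, 0.034], [0.87, 0.051, -0.49], [-0.491, 0.01, -0.871]]
contact_force: [-1.0, 16.4, 7.3]
grip_width: 0.999
finger_force: 8.4
t 7.62 p [0.5928 0.012  0.0986] rail [-0.0225 -0.0363] shift units [-1.78 -0.14  1.18] F [-1.  16.4  7.3]
x ax [-0.039  0.87  -0.491] y ax [0.999 0.051 0.01 ] z ax [ 0.034 -0.49  -0.871] yaw y rel rail deg 0.15 q [ 0.03  0.72 -0.5   1.86  0.96  1.08 -1.  ]
[605.6 -86.6 199.4  98.1   2.9] [ 627.2 -249.6  216.5  100.4    2.7]
```

```bash
python3 -m jog '[{"x":-0.23,"y":0,"z":0.135,"rx":0,"ry":0,"rz":0.03,"gripper":1},{"x":-0.23,"y":0,"z":0.135,"rx":0,"ry":0,"rz":0,"gripper":1},{"x":-0.23,"y":0,"z":0.135,"rx":0,"ry":0,"rz":0,"gripper":1},{"x":-0.23,"y":0,"z":0.135,"rx":0,"ry":0,"rz":0,"gripper":1},{"x":-0.23,"y":0,"z":0.135,"rx":0,"ry":0,"rz":0,"gripper":1},{"x":-0.23,"y":0,"z":0.135,"rx":0,"ry":0,"rz":0,"gripper":1},{"x":-0.116,"y":0,"z":0.067,"rx":0,"ry":0,"rz":0,"gripper":1},{"x":-0.058,"y":0,"z":0.033,"rx":0,"ry":0,"rz":0,"gripper":1}]'
python3 - <<'E'
from h import *
delta(-.0266,-.1,.094)
t=optics.get_image("top");s=optics.get_image("side");rt,pt=masks(t,0);rs,ps=masks(s,1);print(face(t,pt,(215,85,342,190),.26),face(t,rt,(322,85,378,180),.175),face(s,rs,(165,210,256,290),.175))
a=cv2.resize(t["color"][80:200,240:390],None,fx=4,fy=4,interpolation=2)[:,:400];b=cv2.resize(s["color"][150:330,160:290],None,fx=2.666,fy=2.666,interpolation=2)
print(a.shape,b.shape);cv2.imwrite("pics/c1.png",np.hstack([a,b[:480]]))
E
```

```text
clock: 8.33
eef_pos: [0.5955, -0.0433, 0.0983]
tcp_rot: [[-0.035, 0.999, 0.034], [0.87, 0.047, -0.492], [-0.493, 0.012, -0.87]]
contact_force: [-0.9, 16.9, 8.7]
grip_width: 1.001
finger_force: 8.5
t 8.33 p [ 0.5955 -0.0433  0.0983] rail [-0.0224 -0.0916] shift units [-0.17 -0.14  0.26] F [-0.9 16.9  8.7]
x ax [-0.035  0.87  -0.493] y ax [0.999 0.047 0.012] z ax [ 0.034 -0.492 -0.87 ] yaw y rel rail deg -0.06 q [ 0.11  0.71 -0.47  1.88  0.99  1.03 -0.95]
[ 599.6 -142.3  216.5   98.2    2.7] [ 627.6 -254.9  216.4   90.1    2.8] [ 630.5 -250.2  218.    97.8    2.9]
(480, 400, 3) (480, 347, 3)
```

View pics/c1.png

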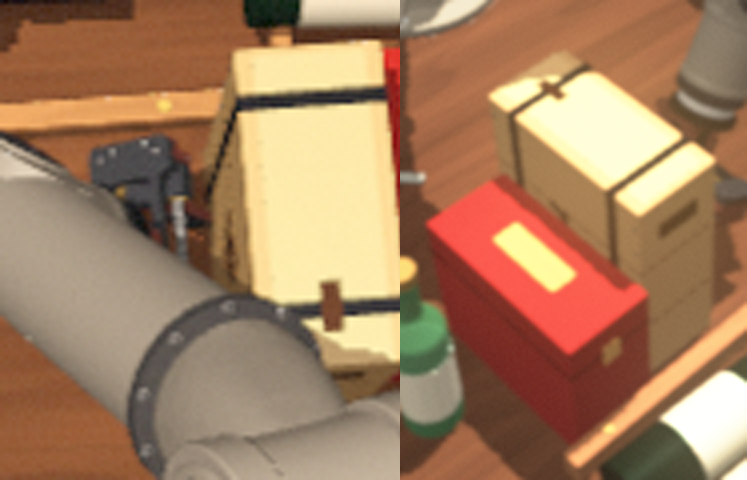

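The crate top now spans crop x 235–385 on the left. It is close beside the red box, with about an 8 mm gap, and upright and square. I'll make the last millimetres in small steps while watching the force.

```bash
python3 -m jog '[{"x":-0.087,"y":0,"z":0.05,"rx":0,"ry":0,"rz":0,"gripper":1},{"x":-0.058,"y":0,"z":0.033,"rx":0,"ry":0,"rz":0,"gripper":1},{"x":-0.029,"y":0,"z":0.017,"rx":0,"ry":0,"rz":0,"gripper":1}]' | grep -E "pos|force"
python3 -m jog '[{"x":0,"y":0,"z":0,"rx":0,"ry":0,"rz":0,"gripper":1}]' | grep -E "pos|force"
python3 - <<'E'
from h import *
delta(-.0266,-.1,.094)
t=optics.get_image("top");s=optics.get_image("side");rt,pt=masks(t,0);rs,ps=masks(s,1);print(face(t,pt,(215,85,342,190),.26),face(t,rt,(322,85,378,180),.175),face(s,rs,(165,210,256,290),.175))
E
```

```text
eef_pos: [0.5958, -0.048, 0.0984]
contact_force: [-0.8, 17.0, 9.9]
finger_force: 8.6
eef_pos: [0.5958, -0.0482, 0.0983]
contact_force: [-0.3, 15.5, 8.5]
finger_force: 8.0
t 8.77 p [ 0.5958 -0.0482  0.0983] rail [-0.0224 -0.0965] shift units [-0.03 -0.14  0.18] F [-0.3 15.5  8.5]
x ax [-0.036  0.87  -0.492] y ax [0.999 0.048 0.012] z ax [ 0.035 -0.491 -0.871] yaw y rel rail deg -0.0 q [ 0.12  0.7  -0.47  1.88  0.99  1.03 -0.94]
[ 599.9 -147.1  216.5   97.9    2.6] [ 627.7 -257.6  216.3   84.4    2.7] [ 630.9 -250.2  217.2   97.8    2.9]
```

```bash
python3 -m jog '[{"x":-0.029,"y":0,"z":0.017,"rx":0,"ry":0,"rz":0,"gripper":1},{"x":-0.029,"y":0,"z":0.017,"rx":0,"ry":0,"rz":0,"gripper":1}]' | grep -E "pos|force"
python3 -m jog '[{"x":-0.02,"y":0,"z":0.012,"rx":0,"ry":0,"rz":0,"gripper":1}]' | grep -E "pos|t_force"
python3 -m jog '[{"x":-0.02,"y":0,"z":0.012,"rx":0,"ry":0,"rz":0,"gripper":1}]' | grep -E "pos|t_force"
python3 - <<'E'
from h import *
delta(-.0266,-.1,.094)
t=optics.get_image("top");s=optics.get_image("side");rt,pt=masks(t,0);rs,ps=masks(s,1);print(face(t,pt,(215,85,342,190),.26),face(t,rt,(322,85,378,180),.175),face(s,rs,(165,210,256,290),.175))
E
```

```text
eef_pos: [0.5958, -0.049, 0.0984]
contact_force: [-1.4, 18.5, 10.4]
finger_force: 9.0
eef_pos: [0.5959, -0.0501, 0.0984]
contact_force: [-0.9, 17.4, 9.4]
eef_pos: [0.5959, -0.0509, 0.0984]
contact_force: [-0.2, 17.6, 10.1]
t 9.2 p [ 0.5959 -0.0509  0.0984] rail [-0.0224 -0.0993] shift units [ 0.05 -0.14  0.14] F [-0.2 17.6 10.1]
x ax [-0.036  0.87  -0.491] y ax [0.999 0.049 0.013] z ax [ 0.035 -0.49  -0.871] yaw y rel rail deg 0.03 q [ 0.12  0.7  -0.47  1.88  0.99  1.03 -0.94]
[ 600.1 -149.5  216.6   98.1    2.5] [ 627.8 -258.9  216.2   81.8    2.7] [ 630.6 -250.2  217.9   97.8    2.9]
```

```bash
for i in 1 2; do python3 -m jog '[{"x":-0.02,"y":0,"z":0.011,"rx":0,"ry":0,"rz":0,"gripper":1}]' | grep -E "pos|t_force"; done
python3 - <<'E'
from h import *
delta(-.0266,-.1,.094)
s=optics.get_image("side");rs,ps=masks(s,1);print(face(s,rs,(165,210,256,290),.175))
E
```

```text
eef_pos: [0.596, -0.0512, 0.0984]
contact_force: [-1.8, 18.9, 10.9]
eef_pos: [0.596, -0.0517, 0.0984]
contact_force: [-0.4, 17.9, 9.5]
t 9.47 p [ 0.596  -0.0517  0.0984] rail [-0.0224 -0.1   ] shift units [ 0.07 -0.14  0.13] F [-0.4 17.9  9.5]
x ax [-0.037  0.871 -0.491] y ax [0.999 0.049 0.013] z ax [ 0.035 -0.49  -0.871] yaw y rel rail deg 0.05 q [ 0.12  0.7  -0.47  1.88  0.99  1.03 -0.94]
[ 630.5 -250.2  218.    97.8    2.9]
```

```bash
python3 -m jog '[{"x":0.29,"y":0,"z":-0.167,"rx":0,"ry":0,"rz":0,"gripper":1},{"x":0.29,"y":0,"z":-0.167,"rx":0,"ry":0,"rz":0,"gripper":1},{"x":0.29,"y":0,"z":-0.167,"rx":0,"ry":0,"rz":0,"gripper":1},{"x":0.29,"y":0,"z":-0.167,"rx":0,"ry":0,"rz":0,"gripper":1},{"x":0,"y":0,"z":-1,"rx":0,"ry":0,"rz":0,"gripper":1},{"x":0,"y":0,"z":-1,"rx":0,"ry":0,"rz":0,"gripper":1},{"x":-0.5,"y":0,"z":-0.86,"rx":0,"ry":0,"rz":0,"gripper":1},{"x":-0.5,"y":0,"z":-0.86,"rx":0,"ry":0,"rz":0,"gripper":1},{"x":-0.5,"y":0,"z":-0.86,"rx":0,"ry":0,"rz":0,"gripper":1},{"x":-0.5,"y":0,"z":-0.86,"rx":0,"ry":0,"rz":0,"gripper":1},{"x":-0.5,"y":0,"z":-0.86,"rx":0,"ry":0,"rz":0,"gripper":1},{"x":0,"y":0,"z":0,"rx":0,"ry":0,"rz":0,"gripper":1}]' | grep -E "pos|t_force"
python3 - <<'E'
from h import *
delta(-.19,-.04,.3)
t=optics.get_image("top");s=optics.get_image("side");rt,pt=masks(t,0);rs,ps=masks(s,1);print(face(t,pt,(215,85,342,190),.26),face(t,rt,(322,85,378,180),.175),face(s,rs,(165,210,256,290),.175))
E
```

```text
eef_pos: [0.5913, 0.0112, 0.3025]
contact_force: [0.5, 0.3, 0.3]
t 10.52 p [0.5913 0.0112 0.3025] rail [-0.024 -0.037] shift units [-0.11 -5.53  0.08] F [0.5 0.3 0.3]
x ax [-0.029  0.866 -0.5  ] y ax [0.999 0.041 0.013] z ax [ 0.032 -0.499 -0.866] yaw y rel rail deg -0.39 q [ 0.1   0.45 -0.58  1.75  0.75  1.33 -0.72]
[ 599.7 -151.1  217.4   97.8    2.9] [ 627.8 -259.   216.3   81.2    2.8] [ 630.9 -250.2  217.2   97.8    2.9]
```

```bash
python3 -m jog '[{"x":0,"y":-0.6,"z":0,"rx":0,"ry":1,"rz":0,"gripper":1},{"x":0,"y":-0.6,"z":0,"rx":0,"ry":1,"rz":0,"gripper":1},{"x":0,"y":-0.6,"z":0,"rx":0,"ry":1,"rz":0,"gripper":1},{"x":0,"y":-0.6,"z":0,"rx":0,"ry":1,"rz":0,"gripper":1},{"x":0,"y":-0.6,"z":0,"rx":0,"ry":1,"rz":0,"gripper":1},{"x":0,"y":-0.5,"z":-0.7,"rx":0,"ry":0,"rz":1,"gripper":1},{"x":0,"y":0,"z":-0.7,"rx":0,"ry":0,"rz":1,"gripper":1},{"x":0,"y":0,"z":-0.7,"rx":0,"ry":0,"rz":1,"gripper":1},{"x":0,"y":0,"z":0,"rx":0,"ry":0,"rz":1,"gripper":1},{"x":0,"y":0,"z":0,"rx":0,"ry":0,"rz":1,"gripper":1},{"x":0,"y":0,"z":0,"rx":0,"ry":0,"rz":1,"gripper":1},{"x":0,"y":0,"z":0,"rx":0,"ry":0,"rz":1,"gripper":1}]' | grep -E "pos|t_force"
python3 -m jog '[{"x":0,"y":0,"z":0,"rx":0,"ry":0,"rz":1,"gripper":0.5},{"x":0,"y":0,"z":0,"rx":0,"ry":0,"rz":1,"gripper":0.4},{"x":0,"y":0,"z":0,"rx":0,"ry":0,"rz":1,"gripper":0.4},{"x":0,"y":0,"z":0,"rx":0,"ry":0,"rz":1,"gripper":0.4},{"x":0,"y":0,"z":0,"rx":0,"ry":0,"rz":1,"gripper":0.4},{"x":0,"y":0,"z":0,"rx":0,"ry":0,"rz":1,"gripper":0.4},{"x":0,"y":0,"z":0,"rx":0,"ry":0,"rz":1,"gripper":0.4},{"x":0,"y":0,"z":0,"rx":0,"ry":0,"rz":1,"gripper":0.4}]' | grep -E "pos|t_force|width"
python3 - <<'E'
from h import *
delta(-.20,-.199,.3)
E
```

```text
eef_pos: [0.4836, 0.0055, 0.3575]
contact_force: [0.2, -1.0, 0.3]
eef_pos: [0.4836, 0.0056, 0.3573]
contact_force: [-0.1, -0.7, 0.5]
grip_width: 0.433
t 12.28 p [0.4836 0.0056 0.3573] rail [-0.1319 -0.0374] shift units [-2.2   5.41  1.91] F [-0.1 -0.7  0.5]
x ax [0.999 0.036 0.001] y ax [ 0.036 -0.999 -0.   ] z ax [ 0.001  0.    -1.   ] yaw y rel rail deg -90.7 q [ 0.38  0.15 -0.58  1.9   0.09  1.12 -1.76]
```

```bash
python3 -m jog '[{"x":-0.5,"y":0.3,"z":0,"rx":0,"ry":0,"rz":-0.12,"gripper":0.4},{"x":-0.5,"y":0.6,"z":0,"rx":0,"ry":0,"rz":0,"gripper":0.4},{"x":-0.5,"y":0.7,"z":0,"rx":0,"ry":0,"rz":0,"gripper":0.4},{"x":-0.4,"y":0.7,"z":0,"rx":0,"ry":0,"rz":0,"gripper":0.4},{"x":-0.3,"y":0.8,"z":0,"rx":0,"ry":0,"rz":0,"gripper":0.4},{"x":0,"y":0.8,"z":0,"rx":0,"ry":0,"rz":0,"gripper":0.4},{"x":0,"y":0.8,"z":0,"rx":0,"ry":0,"rz":0,"gripper":0.4},{"x":0,"y":0.7,"z":0,"rx":0,"ry":0,"rz":0,"gripper":0.4},{"x":0,"y":0,"z":0.5,"rx":0,"ry":1,"rz":0,"gripper":0.4},{"x":0,"y":0,"z":0.5,"rx":0,"ry":1,"rz":0,"gripper":0.4},{"x":0,"y":0,"z":0,"rx":0,"ry":1,"rz":0,"gripper":0.4},{"x":0,"y":0,"z":0,"rx":0,"ry":1,"rz":0,"gripper":0.4}]' | grep -E "pos|t_force"
python3 - <<'E'
from h import *
delta(-.20,-.199,.1)
E
```

```text
eef_pos: [0.4275, -0.1594, 0.3266]
contact_force: [0.9, 1.0, -0.6]
t 13.28 p [ 0.4275 -0.1594  0.3266] rail [-0.1958 -0.1995] shift units [-3.23 -0.01  6.83] F [ 0.9  1.  -0.6]
x ax [0.91  0.047 0.411] y ax [ 0.053 -0.999 -0.001] z ax [ 0.411  0.023 -0.912] yaw y rel rail deg -89.76 q [ 0.71 -0.04 -0.39  2.21 -0.3   0.59 -0.99]
```

```bash
python3 -m jog '[{"x":-0.41,"y":0,"z":0.91,"rx":0,"ry":0,"rz":0,"gripper":0.4},{"x":-0.41,"y":0,"z":0.91,"rx":0,"ry":0,"rz":0,"gripper":0.4},{"x":-0.41,"y":0,"z":0.91,"rx":0,"ry":0,"rz":0,"gripper":0.4},{"x":-0.41,"y":0,"z":0.91,"rx":0,"ry":0,"rz":0,"gripper":0.4},{"x":-0.41,"y":0,"z":0.91,"rx":0,"ry":0,"rz":0,"gripper":0.4},{"x":-0.2,"y":0,"z":0.45,"rx":0,"ry":0,"rz":0,"gripper":0.4}]' | grep -E "pos|t_force"
python3 - <<'E'
from h import *
delta(-.20,-.199,.1)
E
```

```text
eef_pos: [0.4221, -0.156, 0.1669]
contact_force: [-0.5, 0.5, -0.4]
t 13.78 p [ 0.4221 -0.156   0.1669] rail [-0.2011 -0.1958] shift units [-0.84  0.14  2.07] F [-0.5  0.5 -0.4]
x ax [0.92  0.048 0.39 ] y ax [ 0.059 -0.998 -0.016] z ax [ 0.388  0.038 -0.921] yaw y rel rail deg -89.4 q [ 0.56  0.25 -0.28  2.38 -0.49  0.17 -0.75]
```

```bash
python3 -m jog '[{"x":-0.06,"y":0.05,"z":0.42,"rx":0,"ry":-0.2,"rz":-0.1,"gripper":0.4},{"x":-0.06,"y":0.05,"z":0.42,"rx":0,"ry":-0.1,"rz":0,"gripper":0.4},{"x":-0.05,"y":0.04,"z":0.42,"rx":0,"ry":0,"rz":0,"gripper":0.4},{"x":0,"y":0,"z":0,"rx":0,"ry":0,"rz":0,"gripper":0.4}]' | grep -E "pos|t_force"
python3 - <<'E'
from h import *
delta(-.18,-.199,.1)
E
```

```text
eef_pos: [0.4349, -0.1597, 0.14]
contact_force: [-0.7, 0.0, -0.3]
t 14.12 p [ 0.4349 -0.1597  0.14  ] rail [-0.1885 -0.2001] shift units [-0.23 -0.02  1.34] F [-0.7  0.  -0.3]
x ax [0.926 0.059 0.372] y ax [ 0.067 -0.998 -0.007] z ax [ 0.371  0.032 -0.928] yaw y rel rail deg -88.94 q [ 0.29  0.31  0.01  2.37 -0.98  0.17 -0.27]
```

```bash
python3 -m jog '[{"x":0,"y":0,"z":0.3,"rx":0,"ry":0,"rz":0.18,"gripper":0.4},{"x":0,"y":0,"z":0.3,"rx":0,"ry":0,"rz":0,"gripper":0.4},{"x":0,"y":0,"z":0.3,"rx":0,"ry":0,"rz":0,"gripper":0.4},{"x":0,"y":0,"z":0,"rx":0,"ry":0,"rz":0,"gripper":0.4}]' | grep -E "pos|t_force"
python3 - <<'E'
from h import *
delta(-.17,-.199,.1)
E
```

```text
eef_pos: [0.4457, -0.1595, 0.1171]
contact_force: [-0.3, 0.4, -0.4]
t 14.45 p [ 0.4457 -0.1595  0.1171] rail [-0.1777 -0.2004] shift units [ 0.03 -0.04  0.63] F [-0.3  0.4 -0.4]
x ax [0.927 0.044 0.371] y ax [ 0.053 -0.999 -0.014] z ax [ 0.37   0.033 -0.928] yaw y rel rail deg -89.74 q [ 0.22  0.38  0.08  2.37 -1.36  0.17  0.09]
```

```bash
python3 -m jog '[{"x":0.062,"y":0,"z":0.025,"rx":0,"ry":0,"rz":0,"gripper":0.4},{"x":0.062,"y":0,"z":0.025,"rx":0,"ry":0,"rz":0,"gripper":0.4},{"x":0.062,"y":0,"z":0.025,"rx":0,"ry":0,"rz":0,"gripper":0.4},{"x":0.062,"y":0,"z":0.025,"rx":0,"ry":0,"rz":0,"gripper":0.4},{"x":0.062,"y":0,"z":0.025,"rx":0,"ry":0,"rz":0,"gripper":0.4}]' | grep -E "pos|force"
python3 - <<'E'
from h import *
delta(-.149,-.199,.115)
r=optics.get_image("side");t=optics.get_image("top");rt,pt=masks(t,0);print(face(t,pt,(215,85,342,190),.26))
cv2.imwrite("pics/s2.png",np.hstack([cv2.resize(r["color"][60:330,130:400],(400,400)),cv2.resize(t["color"][80:280,200:400],(400,400))]))
E
```

```text
eef_pos: [0.4528, -0.1599, 0.1178]
contact_force: [-21.3, -0.3, 15.1]
finger_force: 10.8
t 14.87 p [ 0.4528 -0.1599  0.1178] rail [-0.1706 -0.2012] shift units [ 0.63 -0.07  0.36] F [-21.3  -0.3  15.1]
x ax [0.928 0.038 0.371] y ax [ 0.047 -0.999 -0.015] z ax [ 0.37   0.031 -0.929] yaw y rel rail deg -90.07 q [ 0.19  0.39  0.11  2.35 -1.33  0.18  0.05]
[ 599.7 -151.1  217.4   97.7    2.7]
```

View pics/s2.png

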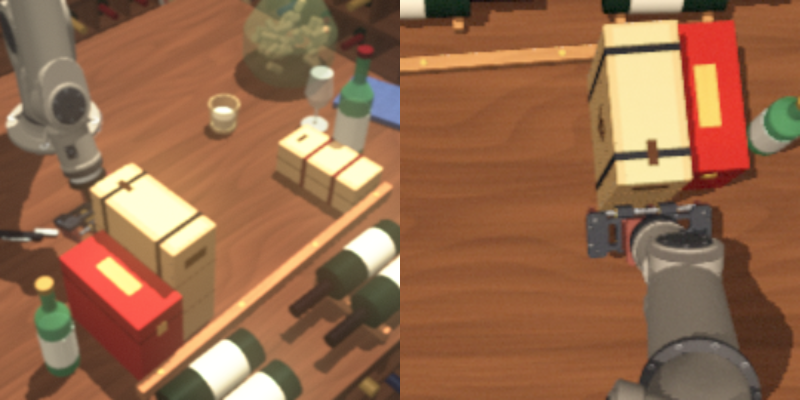

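The gripper is low behind the crate, at (650,235) in the right panel. The fingers touch the crate's near face and the body is clear of the red box. I'll keep pushing.

```bash
python3 -m jog '[{"x":0.064,"y":0,"z":0.022,"rx":0,"ry":0,"rz":0,"gripper":0.4},{"x":0.064,"y":0,"z":0.022,"rx":0,"ry":0,"rz":0,"gripper":0.4},{"x":0.064,"y":0,"z":0.022,"rx":0,"ry":0,"rz":0,"gripper":0.4},{"x":0.064,"y":0,"z":0.022,"rx":0,"ry":0,"rz":0,"gripper":0.4},{"x":0.064,"y":0,"z":0.022,"rx":0,"ry":0,"rz":0,"gripper":0.4}]' | grep -E "pos|force"
python3 - <<'E'
from h import *
delta(-.149,-.199,.115)
r=optics.get_image("side");t=optics.get_image("top");rt,pt=masks(t,0);print(face(t,pt,(215,85,342,190),.26));rs,ps=masks(r,1);print(face(r,rs,(165,210,256,290),.175))
E
```

```text
eef_pos: [0.4616, -0.1595, 0.1176]
contact_force: [-14.6, -0.9, 5.5]
finger_force: 7.7
t 15.38 p [ 0.4616 -0.1595  0.1176] rail [-0.1618 -0.2012] shift units [ 0.36 -0.07  0.24] F [-14.6  -0.9   5.5]
x ax [0.929 0.038 0.369] y ax [ 0.046 -0.999 -0.015] z ax [ 0.368  0.031 -0.929] yaw y rel rail deg -90.1 q [ 0.15  0.4   0.14  2.34 -1.3   0.19  0.01]
[ 609.3 -150.7  217.2   97.7    2.8]
[ 630.6 -250.7  217.9   97.1    3. ]
```

```bash
python3 -m jog '[{"x":0.064,"y":0,"z":0.024,"rx":0,"ry":0,"rz":0,"gripper":0.4},{"x":0.064,"y":0,"z":0.024,"rx":0,"ry":0,"rz":0,"gripper":0.4},{"x":0.064,"y":0,"z":0.024,"rx":0,"ry":0,"rz":0,"gripper":0.4},{"x":0.064,"y":0,"z":0.024,"rx":0,"ry":0,"rz":0,"gripper":0.4},{"x":0.064,"y":0,"z":0.024,"rx":0,"ry":0,"rz":0,"gripper":0.4}]' | grep -E "pos|t_force"
for i in 1 2; do python3 -m jog '[{"x":0.032,"y":0,"z":0.012,"rx":0,"ry":0,"rz":0,"gripper":0.4}]' | grep -E "pos|t_force"; done
python3 - <<'E'
from h import *
delta(-.149,-.199,.115)
r=optics.get_image("side");t=optics.get_image("top");rt,pt=masks(t,0);print(face(t,pt,(215,85,342,190),.26));rs,ps=masks(r,1);print(face(r,rs,(165,210,256,290),.175))
E
```

```text
eef_pos: [0.472, -0.1589, 0.1177]
contact_force: [-13.8, -1.3, 3.7]
eef_pos: [0.4733, -0.1588, 0.1178]
contact_force: [-13.0, -0.7, 1.8]
eef_pos: [0.4741, -0.1587, 0.1177]
contact_force: [-14.1, -1.2, 3.0]
t 16.07 p [ 0.4741 -0.1587  0.1177] rail [-0.1492 -0.201 ] shift units [-0.03 -0.07  0.09] F [-14.1  -1.2   3. ]
x ax [0.929 0.038 0.369] y ax [ 0.047 -0.999 -0.015] z ax [ 0.368  0.031 -0.929] yaw y rel rail deg -90.08 q [ 0.12  0.41  0.17  2.32 -1.27  0.2  -0.03]
[ 619.9 -150.1  215.3   97.8    2.6]
[ 631.  -261.3  217.5   75.6    3. ]
```

```bash
for i in 1 2 3; do python3 -m jog '[{"x":0.032,"y":0,"z":0.012,"rx":0,"ry":0,"rz":0,"gripper":0.4}]' | grep -E "pos|t_force"; done
```

```text
eef_pos: [0.4749, -0.1587, 0.1177]
contact_force: [-15.1, -0.3, 4.4]
eef_pos: [0.4757, -0.1586, 0.1177]
contact_force: [-19.7, -1.4, 8.8]
eef_pos: [0.4759, -0.1587, 0.1175]
contact_force: [-24.3, -0.7, 14.5]
```

The force is climbing while the position stalls, so the crate has met the rail. One more light press to seat it square, then I'll withdraw.

```bash
python3 -m jog '[{"x":0.04,"y":0,"z":0.01,"rx":0,"ry":0,"rz":0,"gripper":0.4},{"x":0,"y":0,"z":0,"rx":0,"ry":0,"rz":0,"gripper":0.4}]' | grep -E "pos|t_force"
python3 -m jog '[{"x":-0.15,"y":0,"z":-0.06,"rx":0,"ry":0,"rz":0,"gripper":0.4},{"x":-0.3,"y":0,"z":-0.12,"rx":0,"ry":0,"rz":0,"gripper":0.4},{"x":-0.3,"y":0,"z":-0.12,"rx":0,"ry":0,"rz":0,"gripper":0.4},{"x":0,"y":0,"z":-0.8,"rx":0,"ry":0,"rz":0,"gripper":0.4},{"x":0.2,"y":0,"z":-0.8,"rx":0,"ry":0,"rz":0,"gripper":0.4},{"x":0.2,"y":0,"z":-0.8,"rx":0,"ry":0,"rz":0,"gripper":0.4},{"x":0.2,"y":0,"z":-0.8,"rx":0,"ry":0,"rz":0,"gripper":0.4},{"x":0.2,"y":0,"z":-0.8,"rx":0,"ry":0,"rz":0,"gripper":0.4}]' | grep -E "pos|t_force"
python3 - <<'E'
from h import *
delta(-.149,-.199,.115)
r=optics.get_image("side");t=optics.get_image("top");rt,pt=masks(t,0);rs,ps=masks(r,1)
k=face(t,pt,(215,75,342,190),.26);print(k,face(t,rt,(322,85,378,180),.175),face(r,rs,(165,210,256,290),.175),face(t,pt,(130,112,172,190),.085))
q=k[:2]/1000-R0;print(q@[c_,s_],q@[-s_,c_])
cv2.imwrite("pics/s3.png",np.hstack([cv2.resize(r["color"][120:330,140:350],(400,400),interpolation=2),cv2.resize(t["color"][70:200,260:390],(400,400),interpolation=2)]))
E
```

```text
eef_pos: [0.476, -0.1587, 0.1175]
contact_force: [-24.9, 0.2, 16.6]
eef_pos: [0.4357, -0.1628, 0.2408]
contact_force: [0.8, 0.3, 1.1]
t 17.25 p [ 0.4357 -0.1628  0.2408] rail [-0.1879 -0.2032] shift units [-0.37 -0.08  4.37] F [0.8 0.3 1.1]
x ax [0.927 0.039 0.374] y ax [ 0.047 -0.999 -0.014] z ax [ 0.373  0.03  -0.927] yaw y rel rail deg -90.05 q [-0.35  0.1   0.7   2.33 -0.54  0.44 -0.72]
[ 631.4 -147.7  236.1  103.2   -1.5] [ 627.9 -262.4  216.3   75.     2.6] [ 631.  -261.3  217.5   75.7    2.9] [598.5 348.1 215.6  96.8   2.8]
0.008367723875380418 -0.19763448888578478
```

View pics/s3.png

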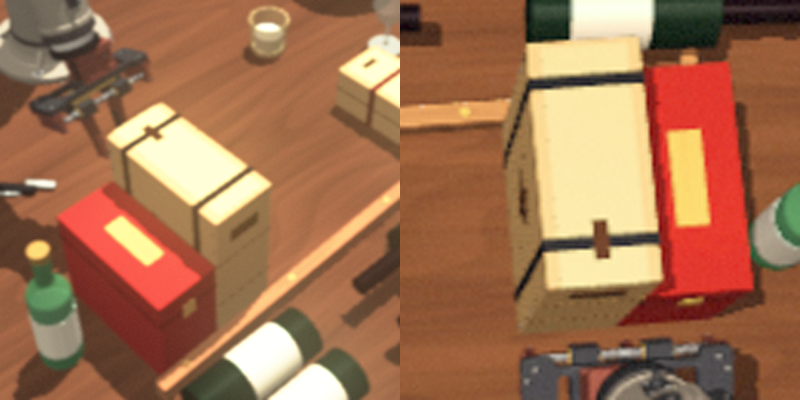

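```bash
python3 - <<'E'
from h import *
t=optics.get_image("top")
h=cv2.cvtColor(t["color"],cv2.COLOR_BGR2HSV);rt,pt=masks(t,0)
pt[:83]=0  # drop the bottle label
print("far-row cut", face(t,pt,(290,83,345,190),.26))
for u,v in [(533,292),(660,283),(640,37),(527,43)]:
    P=onz(t,(260+u/3.077,70+v/3.077),.26)[:2]-R0;print(np.round([P@[c_,s_],P@[-s_,c_]],4))
print("F",manip.state()["contact_force"])
E
```

```text
far-row cut [ 622.2 -150.1  217.5   97.8    2.7]
[-0.1381 -0.4802]
[-0.1382 -0.5901]
[ 0.0807 -0.6012]
[ 0.0824 -0.5015]
F [0.12650235 1.03826651 0.87116125]
```

```bash
python3 -c "
from cell import manip
print(manip.hand_in())"
```

```text
the job is handed in; nothing more can be done
None
```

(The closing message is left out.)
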